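# Bring the coffee scoop round and hold it under the grinder

## Robot

A 6-joint arm with a two-finger parallel gripper is mounted at the origin on the work surface. World frame = base frame: x ahead of the robot, y to its left, z up, the work surface at z = 0. Lengths are in m, angles in rad, forces in N, time in s.
With the tool pointing down it reaches from about 0.35 to 0.975 m from the base axis. Payload 4.9 kg.
Tool frame: the origin (TCP) lies between the finger pads; the fingertips stand 19 mm ahead of it and the grasp point (between the pads) is the TCP; z points along the fingers, y is the direction in which the jaws open and shut (so a half turn about z gives the same grasp; the last joint's range is limited). The gripper opens to 85 mm and grips with 20 to 120 N. Pads are 22 mm wide; open, the fingers measure 114 mm over their backs; the gripper's body (76 mm by 85 mm) begins 54 mm behind the grasp point. The pads swing forward as they close: fully open they stand 13 mm farther back than shut.
Start: joints at [1.088, 0.053, 1.613, -0, 1.476, -0.119], TCP at [0.222, 0.584, 0.25] pointing down, gripper open.
Joint ranges: [-3.01, 3.01], [-1.01, 2.22], [0.06, 2.58], [-1.02, 4.17], [0.09, 2.62], [-3.14, 3.14]. Speed limits (rad/s): [2.57, 2.57, 3.14, 3.14, 3.14, 3.14].

## Interface

Orientations are given as a unit quaternion [w, x, y, z].
In Python, from plant import state, grab_frame, calibration, job_done gives the robot as it stands. The module is installed in compiled form; this text tells all that it offers.
- The arm moves only by the tool servo_tool, never from a script. Its argument "deltas" is a list that holds one entry, the list of rows, each a list of 5 numbers: the finger opening in mm, from 0 to 85.4, then the shift along the world's x, y, z in mm, then the turn about the world's z in units of 6 degrees (1.0 is 6 degrees). A call has 1 to 5 rows; each row is the pose to reach, as a shift and turn from the pose commanded when the call began; what a row does not reach only later rows make up. A row lasts 1/8 s, in which the tool goes at most 62.5 mm and 10.7 degrees, less where a joint would pass 70% of its speed; a pose out of reach is approached as far as the arm can. A call with a gripper value outside its range is refused whole. The fingers move at their own pace and stop on an object; the grip force is fixed at half the most. Time passes only in rows, so rows that repeat a pose let the fingers close. It gives the time, the measured TCP pose, the force and the opening at its end, in the units of the state.
- state(): the state, without advancing time (a new reading comes with each control period).
- grab_frame(name): name is "scene" or "side" or "wrist"; returns the picture (480x640x3 uint8, red, green, blue); there is no depth.
- calibration(name): a dict with "intrinsics" (3x3 intrinsics, pixels), "world_from_camera" (4x4, takes a point from camera to world coordinates). Camera axes: x right, y down, z forward; pixel columns grow to the right and rows downward; lengths in m; the calibration is good to about 2 mm. A picture is of the moment at which its call begins: read the wrist's pose just before it. calibration takes no time and is no camera call; for the wrist camera it gives the pose at the moment of the call.
- job_done(): hands the job in, once; it reports no verdict.
The state is a dict: "time": time; "joint_pos": joint angles; "joint_vel": joint speeds; "joint_efforts": joint torques, N m; "tool_pos": TCP position; "tool_rot": TCP orientation; "contact_force": force on the tool from outside, world axes, zero at the start; "ft_torque": the same for the moment, N m; "gripper_width": opening from 0.0 (shut) to 1.0 (fully open).
Only numpy, scipy, OpenCV 4.12 (cv2) and the standard library are available. Lean on these libraries where they do the work, as an engineer would, in place of code of your own. Each camera call takes 0.05 s, during which the arm holds its last target.

## Task

Push the wooden carousel's upright peg round anticlockwise (seen from above) as far as it goes, so that the coffee scoop standing on it comes out from under the clear cover; only then lift the scoop by its handle. Hold it in the air under the grinder's outlet, ready to be filled: mouth up and level, centred below the outlet with a gap of about 2 cm and touching nothing but the gripper, its handle pointing straight out of the front of the grinder. Finish still holding it there, motionless, with the carousel left at its stop; do not strike the grinder, or shove or topple the mug, jar or tin.

Things in the scene. Friction and masses are not known exactly. Their poses are not given: they have to be found in the camera images.
- carousel (a joint): wooden disc, 240 mm across, 20 mm thick, top 40 mm above the work surface, turning about a vertical axis; value in rad, grows anticlockwise from above; it starts at 0 to 0.3 and its hard stop is at 2.2. Stiff: about 1 N at the peg turns it, and it stays where it is left.
- carousel_axis (a point): point on the carousel's axis at the height of the disc's top (40 mm). Its frame is that of the fixed stand: +x points under the fixed clear cover, a horizontal sheet covering x 50 to 250 mm and y -80 to 80 mm from the axis, underside at 130 mm, sheet 4 mm thick; two thin steel bars run from the posts along y to y -30 mm just under the sheet, their undersides at 124 mm. It stands on two posts, 12 mm thick, at (170,-125) and (245,-60) mm.
- carousel_peg (a point): upright round steel peg on the disc, 16 mm thick, rising 50 mm above the disc's top (to 90 mm), 100 mm from the axis; this point is on its centre line 67 mm above the work surface. At joint value q the peg lies in direction 2.44+q rad anticlockwise from the x axis of carousel_axis.
- scoop: coffee scoop, about 90 g: flat-bottomed steel cup, 50 mm across the mouth, 46 mm at the bottom, 40 mm high, with one straight flat black handle. Origin at the centre of the cup's underside, z up, x along the handle away from the cup. Starts standing loose on the disc, cup centre about 75 mm from the axis under the clear cover, handle pointing roughly outward.
- scoop_grip (a point): middle of the scoop's handle, 85 mm from the cup's axis along the scoop's x, 34 mm above the cup's underside (6 mm below the rim level). The handle is level, 14 mm wide, 8 mm thick, and runs from the cup to 145 mm from the cup's axis; free air below it.
- scoop_mouth (a point): centre of the scoop's mouth, at rim level, 40 mm above the cup's underside; axes as the scoop.
- grinder: coffee grinder, fixed, 333 mm tall. Origin on the work surface straight below the outlet; its front faces its own -x. Its housing (115 mm square, 20 to 265 mm high) lies 50 to 165 mm behind the outlet (+x); a round button reaches 12 mm out of it at 100 mm height; a 20 mm high base 120 mm wide runs from x -35 to 165 mm.
- outlet (a point): centre of the downward-facing lower end of the grinder's steel outlet tube, 26 mm across, 190 mm above the work surface; the tube rises 36 mm and then runs back to the housing. Axes as the grinder.
- mug: white mug with handle, 80 mm across, 90 mm high, a bystander; origin at centre of underside
- jar: glass jar with steel lid, 76 mm across, 110 mm high, a bystander; origin at centre of underside
- tin: steel tin, 72 mm across, 100 mm high, a bystander; origin at centre of underside

How it is judged:
On the way, in this order (a step that is already met when the one before it is completed fails the run):
1. carousel turned to its stop with the scoop still standing on it (value of joint carousel above 2.12 rad and horizontal distance between scoop_mouth and carousel_axis below 0.11 m and height (world z) of scoop_mouth between 0.074 and 0.088 m and angle between scoop's own z axis and vertical below 0.1 rad), for 0.2 s.
2. scoop lifted off the carousel in the gripper (height (world z) of scoop_mouth above 0.11 m and contact force between the fingers and scoop above 1 N), for 0.2 s.
At the end, for the whole second after the job is handed in: Scoop held still by the fingers alone, mouth within 12 mm of the outlet's axis, 8 to 32 mm below it, level within 8 degrees, handle within 17 degrees of straight out of the grinder's front; carousel within 0.1 rad of its stop; mug, jar and tin moved under 30 mm (horizontal distance between scoop_mouth and outlet below 0.012 m and z of scoop_mouth in the frame of outlet between -0.032 and -0.008 m and angle between scoop's own z axis and vertical below 0.14 rad and angle between the x axis of scoop and the x axis of grinder, either way round below 0.3 rad and x of scoop_grip in the frame of outlet below -0.06 m and contact force between the fingers and scoop above 1 N and contact force between scoop and grinder below 0.1 N and linear speed of scoop below 0.02 m/s and angular speed of scoop below 0.2 rad/s and value of joint carousel above 2.1 rad and distance of each of mug, jar, tin from where it was at the start of the episode below 0.03 m); the arm keeps its last pose, push and grip.
It fails at once if the mug was shoved or knocked over (distance of mug from where it was at the start of the episode above 0.03 m or angle between mug's own z axis and vertical above 0.3 rad).
It fails at once if the jar was shoved or knocked over (distance of jar from where it was at the start of the episode above 0.03 m or angle between jar's own z axis and vertical above 0.3 rad).
It fails at once if the tin was shoved or knocked over (distance of tin from where it was at the start of the episode above 0.03 m or angle between tin's own z axis and vertical above 0.3 rad).
It fails at once if the grinder was struck hard (over 15 N) (contact force between any of the arm, the fingers, scoop and grinder above 15 N).
It also fails if it takes over 56 s, if anything falls off the work surface, if the arm or the gripper's body presses on something with over 40 N, if the wrist force passes 120 N, or if a joint passes its speed limit or range.

## Working session

There is one attempt and no reset: what is moved stays moved. The work goes in short steps, Python scripts to look and compute and a tool call to move; the robot and the scene stay as the last step left them, time stands still between calls to the robot, and variables do not carry over. Pictures are saved under pics/ and viewed, and the job is handed in when it is done.

Besides the shell and the picture viewer there is one more tool, called after "Request:" as a command line: name --argument value ..., lists and objects as JSON in quotes. servo_tool: Moves the arm, as the interface text tells. Its arguments: {"type":"object","properties":{"deltas":{"type":"array","items":{"type":"array","items":{"type":"array","items":{"type":"number"}}}}},"required":["deltas"]}

```bash
mkdir -p pics
python3 - <<'E'
from plant import state, grab_frame, calibration
import cv2, numpy as np
s=state(); print(s['time'],s['tool_pos'],s['tool_rot'],s['gripper_width'])
for n in ['scene','side','wrist']:
    c=calibration(n); print(n,np.round(c['intrinsics'],1).tolist(),np.round(c['world_from_camera'],3).tolist())
    cv2.imwrite(f'pics/{n}0.png',grab_frame(n)[:,:,::-1])
E
```

```text
0.0 [0.2221354  0.58358256 0.24906362] [-2.86022081e-04  1.80911132e-01  9.83498913e-01 -9.84030046e-04] 0.9985204854351465
scene [[446.8, 0.0, 317.8], [0.0, 446.8, 240.6], [0.0, 0.0, 1.0]] [[-0.304, 0.748, -0.59, 1.242], [0.953, 0.226, -0.204, 0.253], [-0.02, -0.624, -0.781, 1.06], [0.0, 0.0, 0.0, 1.0]]
side [[476.5, 0.0, 326.4], [0.0, 476.5, 241.7], [0.0, 0.0, 1.0]] [[0.953, -0.151, 0.263, 0.21], [-0.303, -0.497, 0.813, -0.93], [0.008, -0.855, -0.519, 0.757], [0.0, 0.0, 0.0, 1.0]]
wrist [[396.6, 0.0, 323.1], [0.0, 396.6, 235.1], [0.0, 0.0, 1.0]] [[0.357, 0.9, 0.25, 0.16], [0.934, -0.343, -0.097, 0.607], [-0.002, 0.268, -0.963, 0.372], [0.0, 0.0, 0.0, 1.0]]
```

View pics/scene0.png

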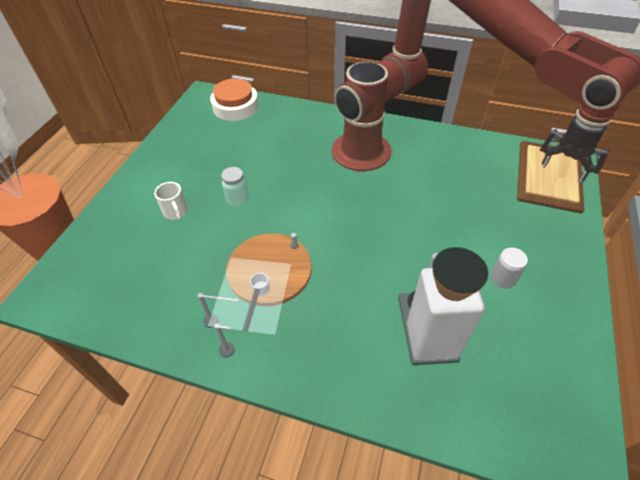

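View pics/side0.png

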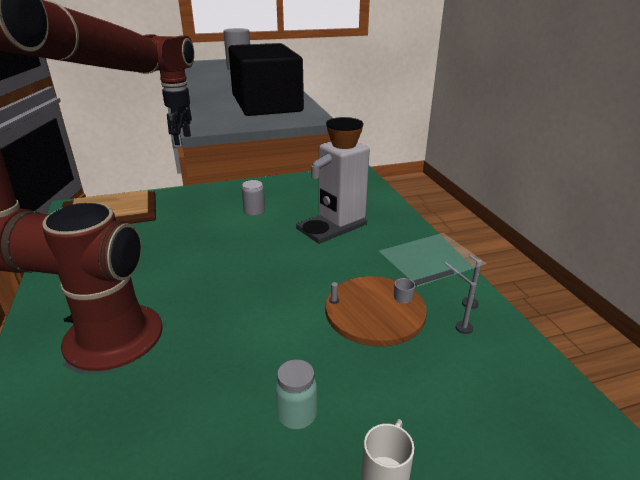

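View pics/wrist0.png

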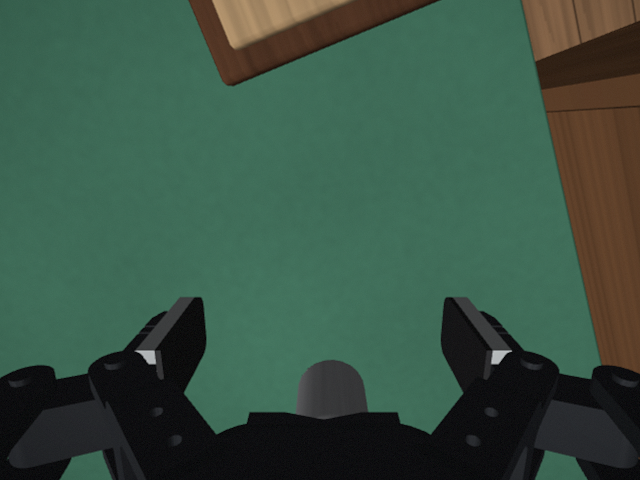

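The scene view shows the disc at about (269,268), the peg at (294,241) and the scoop cup at (260,284). In the side view the outlet tube is near (316,172). I'll zoom in and measure these.

```bash
cat > h.py <<'E'
import numpy as np, cv2
from plant import state, grab_frame, calibration
def ray(n,uv,c=None):
    c=c or calibration(n); K=c['intrinsics'];T=np.array(c['world_from_camera'])
    d=T[:3,:3]@np.linalg.solve(np.array(K),[uv[0],uv[1],1.]); return T[:3,3],d/np.linalg.norm(d)
def plane(n,uv,z,c=None):
    o,d=ray(n,uv,c); return o+d*(z-o[2])/d[2]
def tri(rs):
    A=np.zeros((3,3));b=np.zeros(3)
    for o,d in rs:
        P=np.eye(3)-np.outer(d,d);A+=P;b+=P@o
    x=np.linalg.solve(A,b); return x,[np.linalg.norm((np.eye(3)-np.outer(d,d))@(x-o)) for o,d in rs]
def proj(n,p,c=None):
    c=c or calibration(n);T=np.linalg.inv(np.array(c['world_from_camera']));q=T[:3,:3]@np.array(p)+T[:3,3]
    q=np.array(c['intrinsics'])@q; return q[:2]/q[2]
def crop(f,out,x0,y0,x1,y1,s):
    im=cv2.imread(f)[y0:y1,x0:x1]; im=cv2.resize(im,None,fx=s,fy=s,interpolation=cv2.INTER_CUBIC)
    for x in range((x0+9)//10*10,x1,10): cv2.putText(im,str(x),(int((x-x0)*s),8),0,.3,(0,255,255),1) if x%20==0 else None; im[10:16,int((x-x0)*s)]=(0,255,255)
    for y in range((y0+9)//10*10,y1,10): cv2.putText(im,str(y),(0,int((y-y0)*s)+4),0,.3,(0,255,255),1); im[int((y-y0)*s),20:26]=(0,255,255)
    cv2.imwrite(out,im)
E
python3 - <<'E'
from h import *
crop('pics/scene0.png','pics/sc_c.png',190,220,330,360,4)
crop('pics/scene0.png','pics/sc_g.png',390,230,540,370,4)
crop('pics/side0.png','pics/si_c.png',310,230,500,350,4)
crop('pics/side0.png','pics/si_g.png',230,110,390,245,4)
E
```

```text
(no output)
```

View pics/sc_c.png

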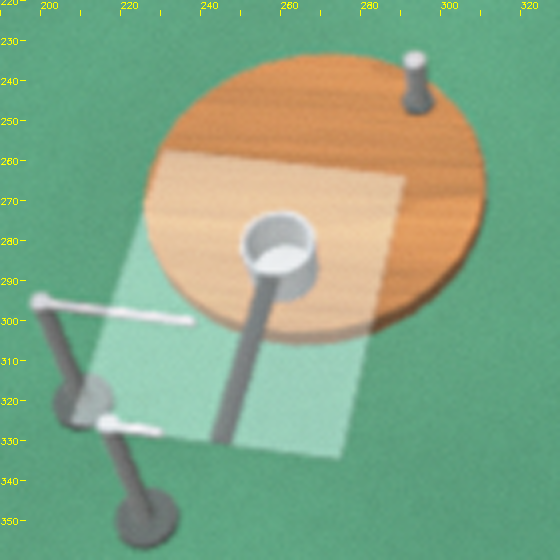

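View pics/sc_g.png

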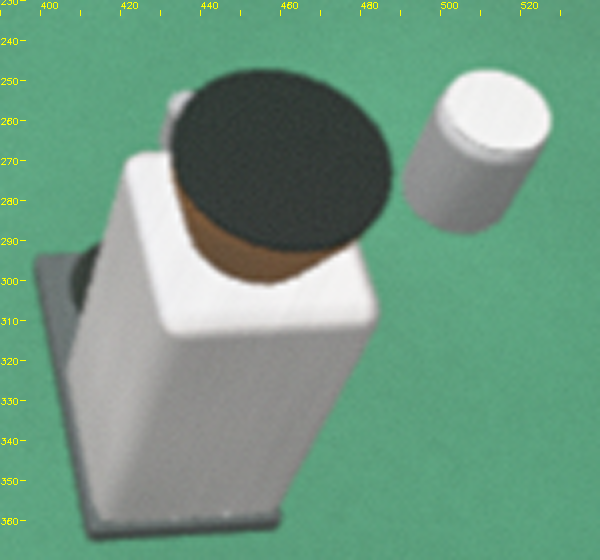

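View pics/si_c.png

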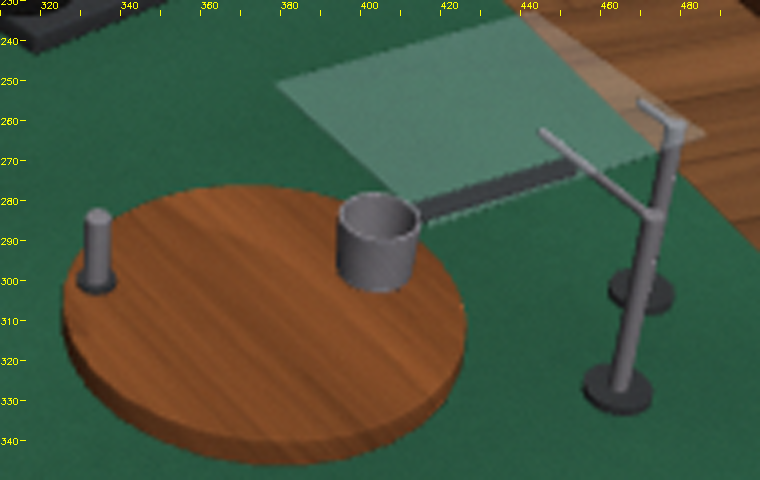

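View pics/si_g.png

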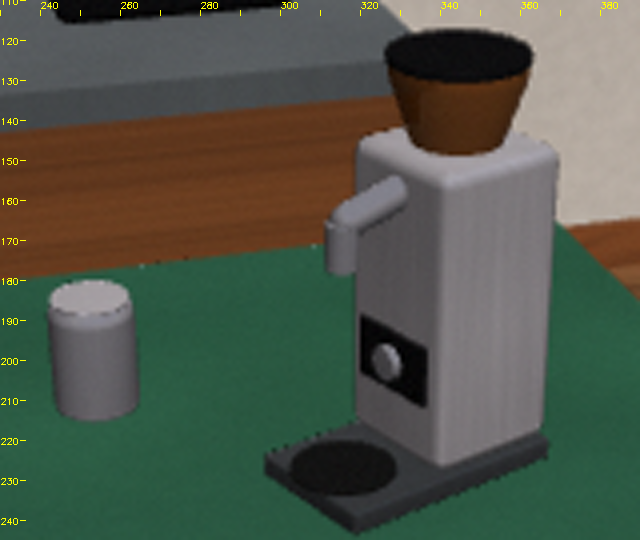

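Run:
```python
from h import *
from scipy.optimize import least_squares
def circ(P,r):
    f=lambda c:np.linalg.norm(P-c,axis=1)-r
    s=least_squares(f,P.mean(0),loss='soft_l1',f_scale=.003); return s.x,f(s.x)
def edge(n,off,step):
    im=cv2.imread(f'pics/{n}0.png'); h=cv2.cvtColor(im,cv2.COLOR_BGR2HSV)
    return im,h
for n,box in [('scene',(215,228,320,310)),('side',(318,268,435,350))]:
    im=cv2.imread(f'pics/{n}0.png'); h=cv2.cvtColor(im,cv2.COLOR_BGR2HSV)
    m=((h[...,0]<22)&(h[...,1]>70)).astype(np.uint8)*255
    k=np.zeros_like(m);x0,y0,x1,y1=box;k[y0:y1,x0:x1]=255;m&=k
    cs,_=cv2.findContours(m,cv2.RETR_EXTERNAL,cv2.CHAIN_APPROX_NONE);c=max(cs,key=cv2.contourArea)[:,0,:]
    hull=cv2.convexHull(c)[:,0,:].astype(float)
    # upper arc only
    ymid=hull[np.argmin(hull[:,0]),1]
    up=[p for p in hull if p[1]<(268 if n=='scene' else 305)]
    P=np.array([plane(n,p,.04)[:2] for p in up]); cc,r=circ(P,.12); print(n,len(up),cc,np.abs(r).max(), np.round(r*1000,1))
    bot=[p for p in hull if p[1]>(285 if n=='scene' else 325)]
    if len(bot)>3:
        P=np.array([plane(n,p,.02)[:2] for p in bot]); print(' bottom',circ(P,.12)[0],P.shape)
# triangulations
pts={'pegtop':((293.5,235),(334.3,283.5)),'pegbase':((294,247),(333.8,301)),
'post1top':((200,295),(478.5,261)),'post2top':((217,325.5),(474,284)),
'bar1end':((237.5,300),(445.5,262.5)),
'cupmouth':((259.5,280),(404.3,285)),'sheetA':((230.5,257.5),(379,251)),
'handleend':((245.5,330.5),(453,272)),'hopper':((457.5,268),(342.7,124)),'tin':((511,259),(250.7,184)),
'tuberear':((433.5,254),(316,164))}
for k,(a,b) in pts.items():
    x,e=tri([ray('scene',a),ray('side',b)]); print(k,np.round(x,4),np.round(e,4))
for k,n,uv,z in [('bF1','scene',(398.5,293.5),.02),('bB1','scene',(412,361.5),.02),('bB2','scene',(459.5,358),.02),('bF1s','side',(296.3,225.5),.02),('bF2s','side',(318.5,239.5),.02),('bB2s','side',(366.5,219),.02),
 ('outlet','side',(315.2,177),.19),('tubetop','side',(315.5,164),.226),('buttonface','side',(326.5,200),.1),('disk','side',(313.5,227.5),.02)]:
    print(k,np.round(plane(n,uv,z),4))
```

```text
scene 20 [ 0.60048102 -0.11870974] 0.0020066530862280357 [ 1.   0.7  0.5 -0.3 -1.  -0.4 -0.5 -1.1 -1.3 -1.  -2.  -1.3 -1.2 -0.5
 -0.2 -0.1  0.3  0.4  0.6  0.7]
 bottom [ 0.58985401 -0.12050614] (12, 2)
side 17 [ 0.59574453 -0.11874238] 0.0016146344066820667 [ 1.2  0.2  0.9 -0.5 -1.3 -1.1 -1.4 -1.6 -1.3 -1.2 -1.2 -1.2 -0.6  0.1
  0.1  0.5  1. ]
 bottom [ 0.59806888 -0.11356447] (13, 2)
pegtop [ 0.5089 -0.0723  0.0897] [0.0012 0.0012]
pegbase [ 0.5097 -0.0728  0.0369] [0.0026 0.0026]
post1top [ 0.8054 -0.1926  0.1727] [0.0011 0.0011]
post2top [ 0.8293 -0.1596  0.082 ] [0.0016 0.0016]
bar1end [ 0.7703 -0.1206  0.1294] [0.0009 0.0009]
cupmouth [ 0.6718 -0.111   0.0781] [0.0002 0.0002]
sheetA [ 0.6388 -0.1448  0.1785] [0.0533 0.0533]
handleend [ 0.8163 -0.0899  0.0726] [0.0005 0.0005]
hopper [0.6727 0.3494 0.329 ] [0.0033 0.0033]
tin [0.4186 0.5128 0.0978] [0.0075 0.0075]
tuberear [0.5772 0.3041 0.2346] [0.0022 0.0022]
bF1 [0.5687 0.2459 0.02  ]
bB1 [0.7503 0.3154 0.02  ]
bB2 [0.7071 0.4243 0.02  ]
bF1s [0.5222 0.3454 0.02  ]
bF2s [0.5644 0.2432 0.02  ]
bB2s [0.7503 0.3213 0.02  ]
outlet [0.5769 0.3178 0.19  ]
tubetop [0.5812 0.3289 0.226 ]
buttonface [0.6185 0.3362 0.1   ]
disk [0.5705 0.3175 0.02  ]
```

Run:
```python
from h import *
# post base discs & tops, matched properly
A,e=tri([ray('scene',(200,295)),ray('side',(473.5,283.5))]);B,e2=tri([ray('scene',(217,325.5)),ray('side',(478.5,261))])
print('postA top',np.round(A,4),e,'postB top',np.round(B,4),e2)
for n,uv in [('scene',(210.5,320.5)),('side',(464.5,328)),('scene',(226.5,350)),('side',(470.5,293))]: print(n,uv,np.round(plane(n,uv,.003),4))
ax=np.array([.597,-.1185])
for P,l in [(A,(170,-125)),(B,(245,-60))]:
    v=P[:2]-ax; print('yaw',np.degrees(np.arctan2(v[1],v[0])-np.arctan2(l[1],l[0])),np.linalg.norm(v),np.hypot(*l)/1000)
v=B[:2]-A[:2]; print('yaw AB',np.degrees(np.arctan2(v[1],v[0])-np.arctan2(65,75)))
crop('pics/scene0.png','pics/sc_b.png',145,155,265,230,5)
for k,a,b in [('jar',(233,175),(295.5,374)),('mug',(170,192),(388.5,443))]:
    x,e=tri([ray('scene',a),ray('side',b)]); print(k,x,e)
```

```text
postA top [ 0.7856 -0.2144  0.1308] [np.float64(8.387302855907881e-06), np.float64(8.387302855978746e-06)] postB top [ 0.8482 -0.1382  0.1301] [np.float64(0.00032521821446887766), np.float64(0.0003252182144689192)]
scene (210.5, 320.5) [ 0.7863 -0.215   0.003 ]
side (464.5, 328) [ 0.7845 -0.2167  0.003 ]
scene (226.5, 350) [ 0.8506 -0.1382  0.003 ]
side (470.5, 293) [ 0.8724 -0.1026  0.003 ]
yaw 9.384825142531207 0.21157083201097174 0.21100947846009194
yaw 9.272926352873153 0.2519816476013062 0.2522399651125888
yaw AB 9.660393497191691
jar [ 0.3473055  -0.3304921   0.10412395] [np.float64(7.8048525281621e-06), np.float64(7.804852528208381e-06)]
mug [ 0.45616854 -0.4983205   0.08542767] [np.float64(0.0011306729946310165), np.float64(0.0011306729946310792)]
```

Request:
servo_tool --deltas '[[[0, 20, -41, 0, -1.0], [0, 40, -82, 0, -2.1], [0, 61, -124, 0, -3.2], [0, 82, -166, 0, -4.3], [0, 103, -208, 0, -5.4]]]'

```text
time: 0.78
tool_pos: [0.3257, 0.3746, 0.2499]
tool_rot: [-0.0, 0.45, 0.893, -0.0]
contact_force: [1.4, 0.7, 0.6]
gripper_width: -0.002
```

Request:
servo_tool --deltas '[[[0, 20, -41, 0, -1.1], [0, 40, -82, 0, -2.2], [0, 61, -124, 0, -3.2], [0, 82, -166, 0, -4.3], [0, 103, -208, 0, -5.4]]]'

```text
time: 1.4
tool_pos: [0.4287, 0.1666, 0.2501]
tool_rot: [-0.0, 0.681, 0.732, 0.0]
contact_force: [1.2, 0.5, -0.4]
gripper_width: 0.001
```

Request:
servo_tool --deltas '[[[0, 20, -41, -10, -1.1], [0, 40, -82, -25, -2.2], [0, 61, -124, -40, -3.2], [0, 82, -166, -55, -4.3], [0, 99, -204, -70, -5.3]]]'

```text
time: 2.02
tool_pos: [0.5278, -0.0376, 0.1796]
tool_rot: [-0.0, 0.856, 0.517, -0.0]
contact_force: [0.5, 0.5, -0.0]
gripper_width: 0.001
```

Run:
```python
from h import *
cv2.imwrite('pics/w1.png',grab_frame('wrist')[:,:,::-1])
cv2.imwrite('pics/side1.png',grab_frame('side')[:,:,::-1])
print(proj('wrist',(.509,-.0725,.09)),proj('wrist',(.597,-.1185,.04)))
```

```text
[321.16188891 313.34030946] [462.81839713 280.4603569 ]
```

View pics/w1.png

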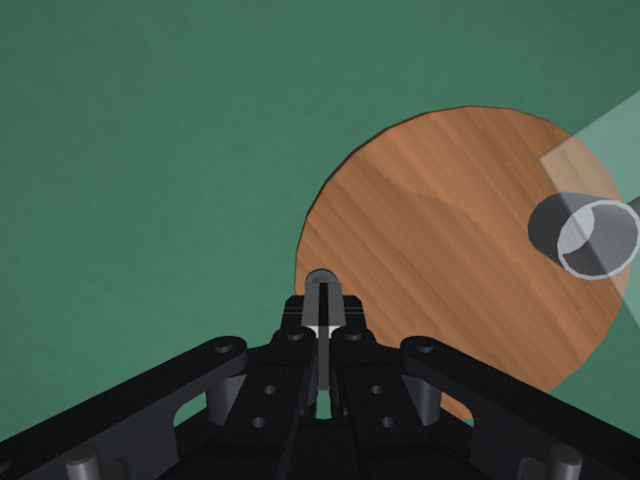

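View pics/side1.png

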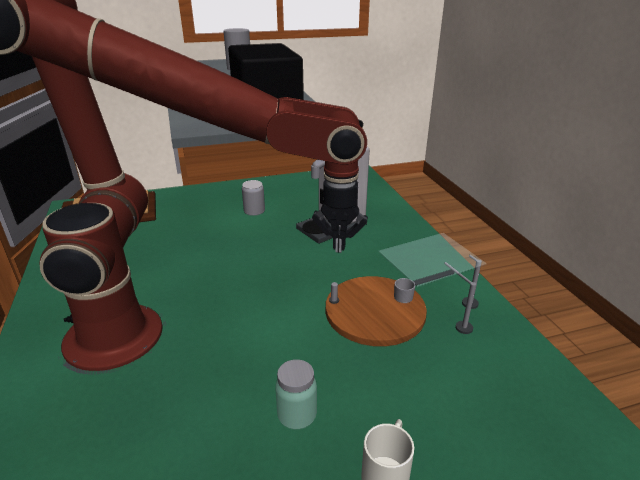

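The wrist view shows the peg at (321,280) straight ahead of the shut fingers and centred on them. I'll descend behind it now.

Request:
servo_tool --deltas '[[[0, 0, 0, -40, 0], [0, 0, 0, -75, 0], [0, -1, 1, -100, 0], [0, -1, 1, -106, 0], [0, -1, 1, -106, 0]]]'

```text
time: 2.75
tool_pos: [0.5265, -0.0345, 0.0748]
tool_rot: [0.0, 0.854, 0.52, 0.0]
contact_force: [0.1, -0.2, -0.3]
gripper_width: 0.001
```

Run:
```python
from h import *
ax=np.array([597,-118.5]);d=19
p0=None
for th in [152.4]+list(np.arange(156,276.1,5)):
    t=np.radians(th); p=ax+100*np.array([np.cos(t),np.sin(t)])-d*np.array([-np.sin(t),np.cos(t)])
    print(th,np.round(p,1),'turn',round((th-152.4)/6,2))
```

```text
152.4 [517.2 -55.3] turn 0.0
156.0 [513.4 -60.5] turn 0.6
161.0 [508.6 -68. ] turn 1.43
166.0 [504.6 -75.9] turn 2.27
171.0 [501.2 -84.1] turn 3.1
176.0 [498.6 -92.6] turn 3.93
181.0 [ 496.7 -101.2] turn 4.77
186.0 [ 495.6 -110.1] turn 5.6
191.0 [ 495.2 -118.9] turn 6.43
196.0 [ 495.6 -127.8] turn 7.27
201.0 [ 496.8 -136.6] turn 8.1
206.0 [ 498.8 -145.3] turn 8.93
211.0 [ 501.5 -153.7] turn 9.77
216.0 [ 504.9 -161.9] turn 10.6
221.0 [ 509.1 -169.8] turn 11.43
226.0 [ 513.9 -177.2] turn 12.27
231.0 [ 519.3 -184.3] turn 13.1
236.0 [ 525.3 -190.8] turn 13.93
241.0 [ 531.9 -196.8] turn 14.77
246.0 [ 539.  -202.1] turn 15.6
251.0 [ 546.5 -206.9] turn 16.43
256.0 [ 554.4 -210.9] turn 17.27
261.0 [ 562.6 -214.3] turn 18.1
266.0 [ 571.1 -216.9] turn 18.93
271.0 [ 579.7 -218.8] turn 19.77
276.0 [ 588.6 -219.9] turn 20.6
```

Request:
servo_tool --deltas '[[[0, -6, -13, 0, 0], [0, -10, -20, 0, 0], [0, -13, -25, 0, 0.6], [0, -16, -29, 0, 1.0], [0, -18, -32.5, 0, 1.4]]]'

```text
time: 3.38
tool_pos: [0.5086, -0.0682, 0.0752]
tool_rot: [0.0, 0.814, 0.581, 0.001]
contact_force: [0.8, 1.3, 0.6]
gripper_width: -0.003
```

Run:
```python
from h import *
s=state();print(s['tool_pos'],s['contact_force'],s['ft_torque'])
cv2.imwrite('pics/w2.png',grab_frame('wrist')[:,:,::-1])
cv2.imwrite('pics/side2.png',grab_frame('side')[:,:,::-1])
crop('pics/side2.png','pics/side2c.png',290,180,450,350,3.5)
```

```text
[ 0.50859968 -0.06816588  0.07522558] [0.77972467 1.28687298 0.57337403] [ 0.08200042 -0.00568133 -0.006044  ]
```

View pics/side2c.png

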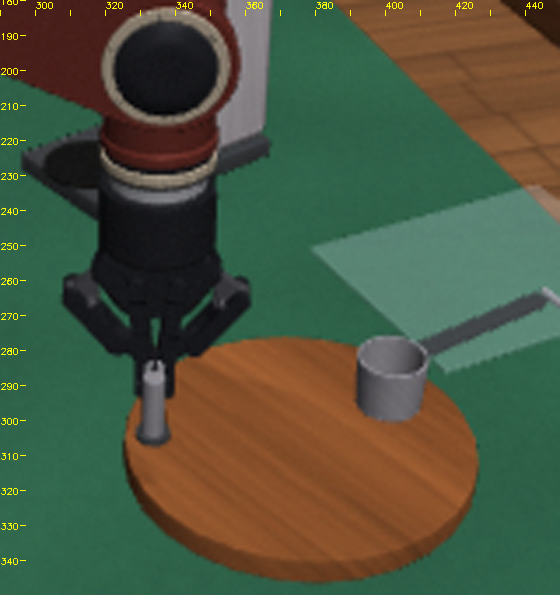

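View pics/w2.png

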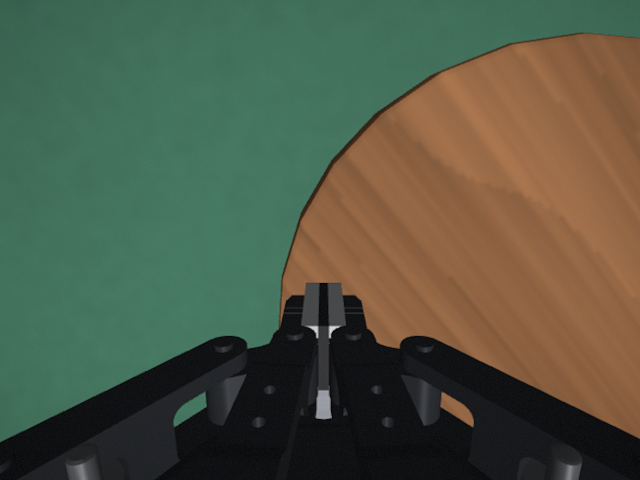

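The peg is in contact: the fingers' force is about 1.5 N, and the cup and handle have turned a little with the disc, still upright. I'll carry on round the arc.

Request:
servo_tool --deltas '[[[0, -4, -8, 0, 0.85], [0, -7.4, -16, 0, 1.7], [0, -10, -24.6, 0, 2.5], [0, -12, -33, 0, 3.35], [0, -13, -42, 0, 4.2]]]'

```text
time: 4.1
tool_pos: [0.4954, -0.1098, 0.0748]
tool_rot: [0.0, 0.667, 0.745, 0.0]
contact_force: [0.4, 0.9, 0.3]
gripper_width: 0.004
```

Request:
servo_tool --deltas '[[[0, -0.4, -9, 0, 0.83], [0, 0, -18, 0, 1.67], [0, 1, -26.5, 0, 2.5], [0, 3, -35, 0, 3.33], [0, 6, -43.6, 0, 4.17]]]'

```text
time: 4.72
tool_pos: [0.5012, -0.1534, 0.0746]
tool_rot: [-0.0, 0.49, 0.872, 0.0]
contact_force: [-0.5, -0.0, 0.6]
gripper_width: 0.003
```

Run:
```python
from h import *
s=state();print(s['tool_pos'],s['contact_force'],s['ft_torque'])
cv2.imwrite('pics/sc3.png',grab_frame('scene')[:,:,::-1])
cv2.imwrite('pics/side3.png',grab_frame('side')[:,:,::-1])
a=cv2.imread('pics/side3.png')[150:380,280:520];b=cv2.imread('pics/sc3.png')[200:370,190:360]
cv2.imwrite('pics/c3.png',np.hstack([cv2.resize(a,(420,402)),cv2.resize(b,(380,402))[:,:380]]))
```

```text
[ 0.50120274 -0.15341196  0.07463061] [-0.45311749 -0.00888307  0.63664886] [0.13394213 0.12406197 0.00590474]
```

View pics/c3.png

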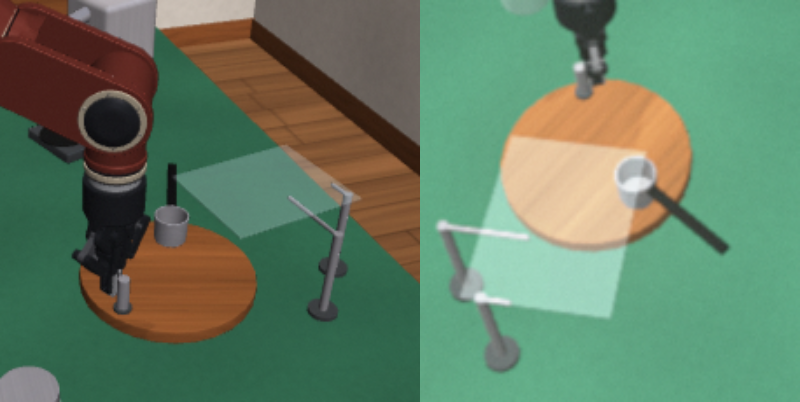

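The scoop is upright and turning with the disc, and the peg is still ahead of the fingers. Continuing.

Request:
servo_tool --deltas '[[[0, 3.4, -8, 0, 0.83], [0, 7.6, -16, 0, 1.66], [0, 12.4, -23.5, 0, 2.5], [0, 18, -30.6, 0, 3.33], [0, 24, -37, 0, 4.17]]]'

```text
time: 5.45
tool_pos: [0.5251, -0.19, 0.0743]
tool_rot: [-0.0, 0.29, 0.957, 0.0]
contact_force: [-0.5, 0.9, 1.4]
gripper_width: -0.003
```

Request:
servo_tool --deltas '[[[0, 6.6, -6, 0, 0.83], [0, 13.7, -11.3, 0, 1.67], [0, 21, -16, 0, 2.5], [0, 29, -20, 0, 3.33], [0, 37, -23.5, 0, 4.17]]]'

```text
time: 6.08
tool_pos: [0.5622, -0.2135, 0.0743]
tool_rot: [-0.0, 0.076, 0.997, 0.0]
contact_force: [-0.7, 0.5, 0.9]
gripper_width: -0.001
```

Run:
```python
from h import *
s=state();print(s['tool_pos'],s['contact_force'],s['ft_torque'])
cv2.imwrite('pics/sc4.png',grab_frame('scene')[:,:,::-1])
cv2.imwrite('pics/side4.png',grab_frame('side')[:,:,::-1])
a=cv2.imread('pics/side4.png')[150:380,280:520];b=cv2.imread('pics/sc4.png')[200:370,190:360]
cv2.imwrite('pics/c4.png',np.hstack([cv2.resize(a,(420,402)),cv2.resize(b,(380,402))[:,:380]]))
```

```text
[ 0.56216651 -0.21345805  0.07427712] [-0.69837287  0.46976507  0.89968053] [ 0.11757294  0.14995035 -0.02219976]
```

View pics/c4.png

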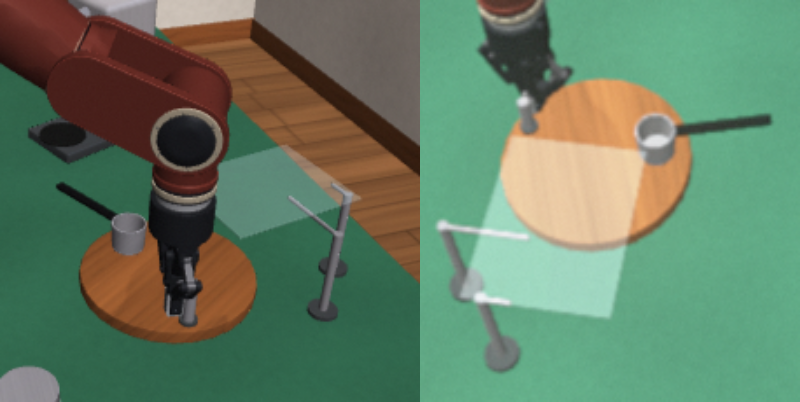

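Request:
servo_tool --deltas '[[[0, 5, -1.7, 0, 0.5], [0, 10, -3, 0, 1.0], [0, 15, -4.2, 0, 1.5], [0, 18, -4.7, 0, 1.8], [0, 19, -4.8, 0, 1.8]]]'

```text
time: 6.8
tool_pos: [0.5812, -0.2182, 0.0743]
tool_rot: [-0.0, -0.017, 1.0, 0.0]
contact_force: [0.1, 0.9, -0.2]
gripper_width: -0.004
```

Request:
servo_tool --deltas '[[[0, 1.5, -0.2, 0, 0.15], [0, 3, -0.4, 0, 0.3], [0, 3, -0.4, 0, 0.3]]]'

```text
time: 7.18
tool_pos: [0.5846, -0.2187, 0.0744]
tool_rot: [0.0, -0.033, 0.999, -0.0]
contact_force: [-0.1, -0.9, 0.4]
gripper_width: -0.001
```

Request:
servo_tool --deltas '[[[0, 1, 0, 0, 0], [0, 2, 0, 0, 0], [0, 3, 0, 0, 0]]]'

```text
time: 7.55
tool_pos: [0.5865, -0.2187, 0.0743]
tool_rot: [-0.001, -0.033, 0.999, 0.0]
contact_force: [-6.6, 1.2, 5.4]
gripper_width: -0.003
```

Run:
```python
from h import *
s=state();print(s['tool_pos'],s['contact_force'],s['ft_torque'])
cv2.imwrite('pics/sc5.png',grab_frame('scene')[:,:,::-1])
cv2.imwrite('pics/side5.png',grab_frame('side')[:,:,::-1])
crop('pics/sc5.png','pics/c5.png',190,200,360,330,4.5)
crop('pics/side5.png','pics/c5s.png',290,200,440,350,4)
```

```text
[ 0.58647115 -0.21874304  0.07427745] [-6.58880559  1.18423907  5.37423616] [0.03225348 1.06473831 0.02647621]
```

View pics/c5.png

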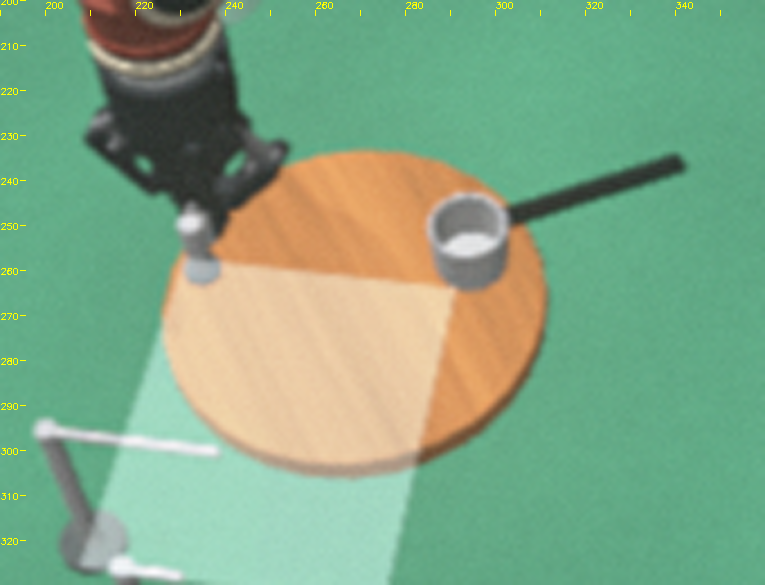

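View pics/c5s.png

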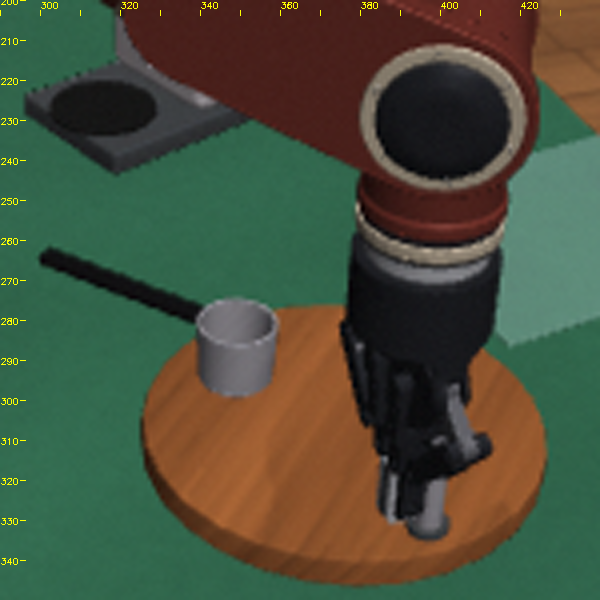

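Request:
servo_tool --deltas '[[[0, 0.5, 0, 0, 0], [0, 0.5, 0, 0, 0], [0, 0.5, 0, 0, 0]]]'

```text
time: 8.02
tool_pos: [0.5865, -0.2188, 0.0743]
tool_rot: [-0.002, -0.033, 0.999, 0.0]
contact_force: [-7.3, 0.2, 4.7]
gripper_width: 0.0
```

Run:
```python
from h import *
ax=np.array([.597,-.1185])
for k,a,b in [('peg',(232,249),None),('cup',(293,249),(349.3,281)),('hend',(340.5,236.5),(301.5,264)),('hin',(302,248),(338.5,279))]:
    if b: 
        x,e=tri([ray('scene',a),ray('side',b)]); print(k,np.round(x,4),np.round(e,4))
p=plane('scene',(232,249),.09);v=p[:2]-ax;print('peg',p,np.degrees(np.arctan2(v[1],v[0]))%360,np.hypot(*v), 'q',np.arctan2(v[1],v[0])%(2*np.pi)-2.44-np.radians(9.35))
for b in [(234.5,261)]:
    p=plane('scene',b,.04);v=p[:2]-ax;print('pegbase',np.degrees(np.arctan2(v[1],v[0]))%360,np.hypot(*v))
```

```text
cup [ 0.5504 -0.0603  0.0803] [0.0003 0.0003]
hend [0.4626 0.0525 0.0734] [0.0016 0.0016]
hin [ 0.5326 -0.0385  0.0736] [0.0027 0.0027]
peg [ 0.60617816 -0.21832425  0.09      ] 275.2531844059619 0.10024529724383179 q 2.200886059421678
pegbase 277.8465016853762 0.10025261714493065
```

The peg reads q = 2.20 rad against a stop of 2.2, and the force has risen to 7 N. The scoop is upright with its rim at 80 mm. I'll back off and move over to the handle.

Request:
servo_tool --deltas '[[[0, -15, 0, 0, 0], [0, -40, 0, 5, 0], [0, -50, 5, 50, 0], [0, -50, 15, 100, -1], [0, -55, 40, 140, -2]]]'

```text
time: 8.65
tool_pos: [0.5329, -0.1791, 0.2166]
tool_rot: [0.002, 0.074, 0.997, -0.0]
contact_force: [0.3, 0.1, 0.1]
gripper_width: -0.003
```

Request:
servo_tool --deltas '[[[30, -10, 40, 10, -1.4], [40, -20, 80, 10, -2.8], [40, -30, 120, 10, -4.2], [40, -34, 155, 0, -5.6], [40, -35, 185, -10, -7.1]]]'

```text
time: 9.28
tool_pos: [0.4973, 0.0075, 0.2041]
tool_rot: [0.001, 0.431, 0.902, 0.0]
contact_force: [-0.4, -0.4, -0.1]
gripper_width: 0.469
```

Run:
```python
from h import *
s=state();print(s['tool_pos'],s['tool_rot'],s['gripper_width'],s['contact_force'])
c=calibration('wrist');np.save('cw6.npy',c,allow_pickle=True)
cv2.imwrite('pics/w6.png',grab_frame('wrist')[:,:,::-1])
print(proj('wrist',(.4626,.0525,.074)),proj('wrist',(.497,.0057,.074)),proj('wrist',(.5504,-.0603,.08)))
```

```text
[0.49733717 0.00749549 0.20413503] [7.72227707e-04 4.30984241e-01 9.02359010e-01 4.51632462e-04] 0.46900134826218387 [-0.43838912 -0.39362289 -0.07854257]
[322.7190448  146.57883022] [318.92167571 236.92199889] [319.56955486 356.10111361]
```

View pics/w6.png

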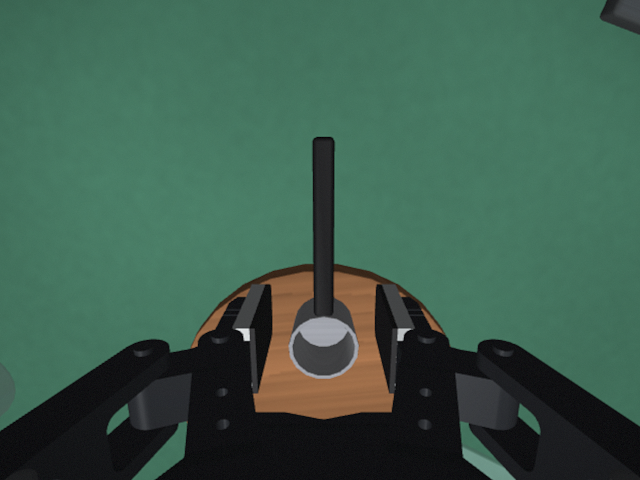

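The wrist view has the handle running vertically at column 323–324, from (323,138) to (324,312), with the mouth centre near (323.5,347). I'll turn that into positions.

Run:
```python
from h import *
c=np.load('cw6.npy',allow_pickle=True).item()
W=lambda uv:ray('wrist',uv,c)
x,e=tri([W((323,138)),ray('scene',(342.,236)),ray('side',(300,263))]);print('hend far',np.round(x,4),np.round(e,4))
x2,e=tri([W((323.5,347)),ray('scene',(293,249)),ray('side',(349.3,281))]);print('mouth',np.round(x2,4),np.round(e,4))
a=plane('wrist',(323,138),.078,c);b=plane('wrist',(324,312),.078,c);m=plane('wrist',(323.5,347),.08,c)
for p,q in [(a,b),(a,m)]: v=p-q;print(np.round(p,4),np.round(q,4),np.degrees(np.arctan2(v[1],v[0])),np.linalg.norm(v))
u=(a-m)[:2];u/=np.linalg.norm(u);print('grip',m[:2]+.085*u)
```

```text
hend far [0.4603 0.0551 0.0748] [0.0017 0.0018 0.0026]
mouth [ 0.5507 -0.059   0.0795] [0.0016 0.0016 0.0001]
[0.4608 0.0535 0.078 ] [ 0.5344 -0.0366  0.078 ] 129.232034083309 0.11637649878198715
[0.4608 0.0535 0.078 ] [ 0.5504 -0.057   0.08  ] 129.03285405825963 0.14232378337320573
grip [0.49691114 0.00902016]
```

Request:
servo_tool --deltas '[[[40, 0, 0, -50, 0], [40, 0, 0, -95, 0], [40, 0, 0, -120, 0], [40, 0, 0, -130, 0], [40, 0, 0, -130, 0]]]'

```text
time: 9.95
tool_pos: [0.4978, 0.0061, 0.0743]
tool_rot: [-0.0, 0.429, 0.903, 0.0]
contact_force: [0.2, 0.6, 1.0]
gripper_width: 0.473
```

Run:
```python
from h import *
s=state();print(s['tool_pos'],s['gripper_width'],s['contact_force'])
cv2.imwrite('pics/w7.png',grab_frame('wrist')[:,:,::-1])
```

```text
[0.49778011 0.00608091 0.07430139] 0.4727873484243486 [0.24833294 0.6449803  1.03940075]
```

View pics/w7.png

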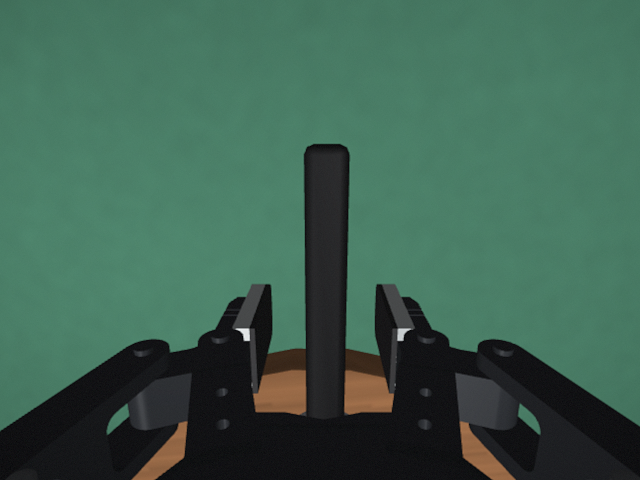

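The handle lies between the pads and is centred within about 1 mm (columns 305–349 against a pad middle of 324). Closing.

Request:
servo_tool --deltas '[[[0, 0, 0, 0, 0], [0, 0, 0, 0, 0], [0, 0, 0, 0, 0], [0, 0, 0, 0, 0], [0, 0, 0, 0, 0]]]'

```text
time: 10.62
tool_pos: [0.4985, 0.0063, 0.075]
tool_rot: [0.001, 0.429, 0.903, 0.0]
contact_force: [0.1, 1.1, 4.4]
gripper_width: 0.145
```

Request:
servo_tool --deltas '[[[0, 0, 0, 5, 0], [0, 0, 0, 15, 0], [0, 0, 0, 30, 0], [0, 0, 0, 45, 0], [0, 0, 0, 60, 0]]]'

```text
time: 11.25
tool_pos: [0.4981, 0.0063, 0.1358]
tool_rot: [0.0, 0.429, 0.903, 0.0]
contact_force: [0.0, 0.5, -2.2]
gripper_width: 0.147
```

Run:
```python
from h import *
s=state();print(s['tool_pos'],s['gripper_width'],s['contact_force'])
for n in ['scene','side']: cv2.imwrite(f'pics/{n}8.png',grab_frame(n)[:,:,::-1])
crop('pics/scene8.png','pics/c8.png',190,200,360,330,4.5)
crop('pics/side8.png','pics/c8s.png',230,180,430,330,4)
```

```text
[0.49809733 0.0062573  0.13578027] 0.14654958086476338 [ 2.09261551e-03  4.87696766e-01 -2.20092729e+00]
```

View pics/c8.png

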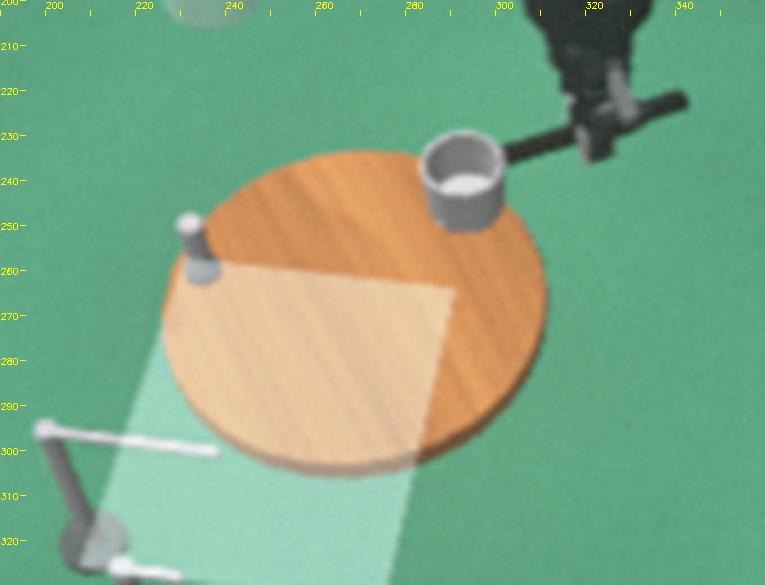

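View pics/c8s.png

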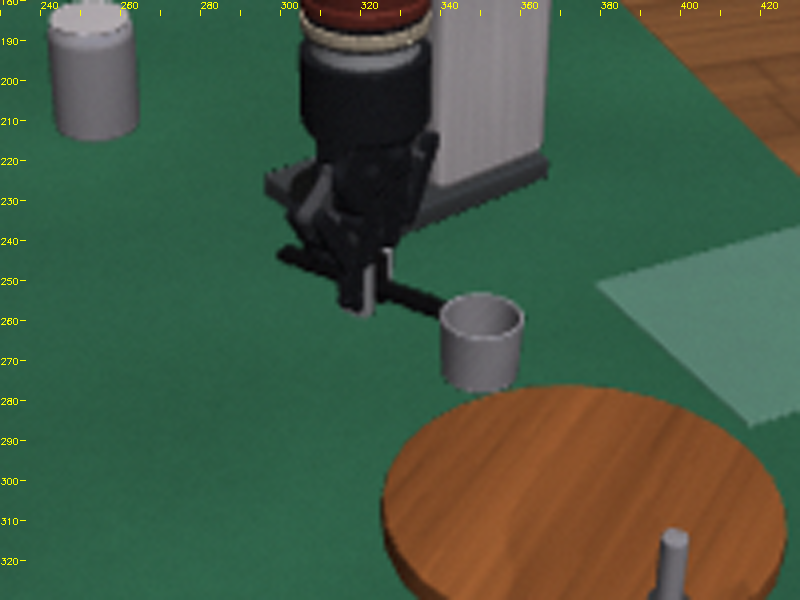

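Run:
```python
from h import *
m,e=tri([ray('scene',(291.7,236.3)),ray('side',(348.9,258.8))]);h,e2=tri([ray('scene',(340.5,222)),ray('side',(300.3,243))])
print(m,e,h,e2); s=state();t=s['tool_pos']
u=h-m;print(np.degrees(np.arctan2(u[1],u[0])),np.linalg.norm(u[:2]),'tcp-m',t-m, 'tilt',np.degrees(np.arctan2(h[2]-m[2]+.006,np.linalg.norm(u[:2]))))
print(np.linalg.norm((t-m)[:2]))
# outlet re-measure
```

```text
[ 0.55095153 -0.05743493  0.14076024] [np.float64(0.00319535452501344), np.float64(0.0031953545250133974)] [0.46156243 0.05169162 0.13621948] [np.float64(0.0028218671480570684), np.float64(0.0028218671480570337)]
129.32201839423297 0.1410638709380645 tcp-m [-0.05145832  0.06351786 -0.00355303] tilt 0.5926771192795129
0.08174641746629001
```

The scoop is held level (tilt about 0.6°, TCP about 83 mm from the cup axis, mouth about 5 mm above the TCP). I'll measure the outlet more closely from the unobstructed first pictures.

Run:
```python
from h import *
crop('pics/side0.png','pics/g1.png',290,150,370,245,6)
crop('pics/scene0.png','pics/g2.png',392,285,470,370,7)
```

```text
(no output)
```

View pics/g1.png

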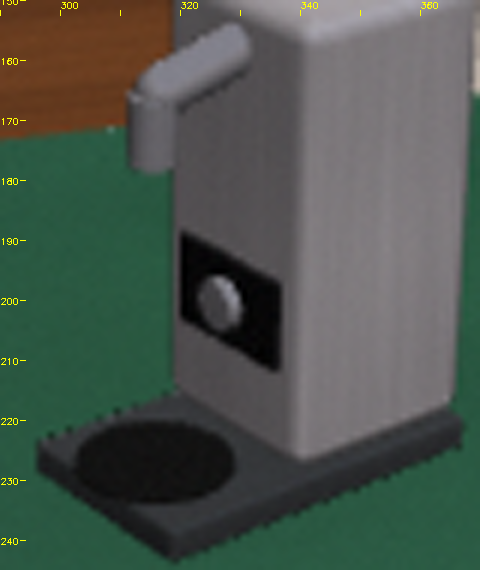

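View pics/g2.png

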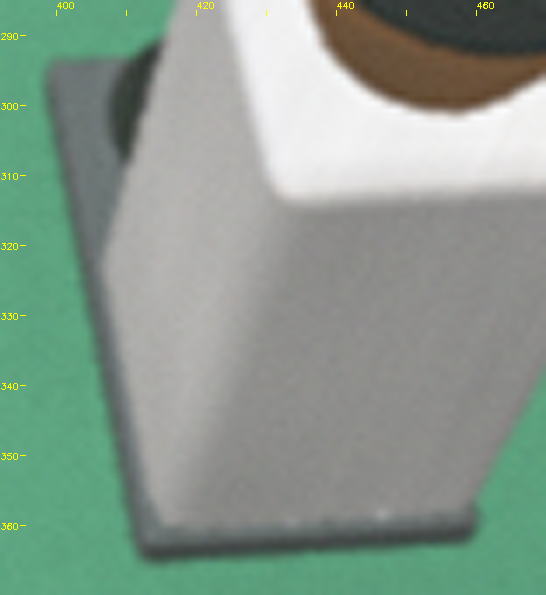

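Run:
```python
from h import *
from scipy.optimize import least_squares
L=[('side',(296.2,224.5),(-35,60,20)),('side',(318.5,239.3),(-35,-60,20)),('side',(366.8,219.8),(165,-60,20)),('side',(315.8,227),(0,0,20)),('side',(315,176.8),(0,0,190)),
('scene',(398.5,294),(-35,-60,20)),('scene',(411.8,361.3),(165,-60,20)),('scene',(459.5,358.7),(165,60,20)),('side',(340,226),(50,-57.5,20))]
def W(p,l):
    x,y,a=p;c,s=np.cos(a),np.sin(a);l=np.array(l)/1000; return np.array([x+c*l[0]-s*l[1],y+s*l[0]+c*l[1],l[2]])
def f(p): return np.concatenate([proj(n,W(p,l))-np.array(uv) for n,uv,l in L])
r=least_squares(f,[.576,.315,.38],loss='soft_l1');print(r.x,np.degrees(r.x[2]));print(np.round(f(r.x).reshape(-1,2),1))
for n,uv,l in L:
    p=plane(n,uv,l[2]/1000); a=r.x[2]; c,s=np.cos(a),np.sin(a); print(n,l,'->origin',np.round(p[:2]-np.array([c*l[0]-s*l[1],s*l[0]+c*l[1]])/1000,4))
```

```text
[0.57617244 0.31300688 0.3605166 ] 20.656079712549523
[[-0.8 -0.7]
 [-0.1 -0. ]
 [ 0.8  0. ]
 [-0.2  0.9]
 [ 0.4  0.9]
 [-0.2 -1.9]
 [-0.   0.7]
 [ 1.2  0.5]
 [-0.3  4.3]]
side (-35, 60, 20) ->origin [0.5774 0.308 ]
side (-35, -60, 20) ->origin [0.5763 0.3128]
side (165, -60, 20) ->origin [0.5736 0.3139]
side (0, 0, 20) ->origin [0.5783 0.3185]
side (0, 0, 190) ->origin [0.5767 0.3194]
scene (-35, -60, 20) ->origin [0.5818 0.3147]
scene (165, -60, 20) ->origin [0.5743 0.3127]
scene (165, 60, 20) ->origin [0.5757 0.3102]
side (50, -57.5, 20) ->origin [0.586  0.3387]
```

Request:
servo_tool --deltas '[[[0, -6, 8, 10, 0.7], [0, -14, 22, 18, 1.9], [0, -23, 45, 24, 3.2], [0, -32, 75, 30, 4.6], [0, -42, 105, 30, 6.0]]]'

```text
time: 11.98
tool_pos: [0.4557, 0.112, 0.1647]
tool_rot: [0.0, 0.126, 0.992, 0.0]
contact_force: [-0.4, 0.2, -0.9]
gripper_width: 0.149
```

Request:
servo_tool --deltas '[[[0, -10, 30, 0, 1.4], [0, -20, 60, 0, 2.8], [0, -29, 90, 0, 4.1], [0, -36, 118, 0, 5.2], [0, -41, 140, 0, 6.0]]]'

```text
time: 12.6
tool_pos: [0.4142, 0.2522, 0.164]
tool_rot: [-0.0, -0.186, 0.983, -0.0]
contact_force: [0.9, -0.3, -1.3]
gripper_width: 0.15
```

Run:
```python
from h import *
s=state();print(s['tool_pos'],s['tool_rot'],np.degrees(2*np.arctan2(s['tool_rot'][2],s['tool_rot'][1])),s['gripper_width'],s['contact_force'])
for n in ['scene','side']: cv2.imwrite(f'pics/{n}9.png',grab_frame(n)[:,:,::-1])
crop('pics/scene9.png','pics/c9.png',350,180,480,300,5)
crop('pics/side9.png','pics/c9s.png',220,140,370,250,5)
```

```text
[0.41418993 0.25219266 0.16395576] [-3.27649057e-04 -1.85887939e-01  9.82570891e-01 -1.01241208e-04] 201.4258123746188 0.14980796022110024 [ 0.94437715 -0.28974905 -1.27238056]
```

View pics/c9.png

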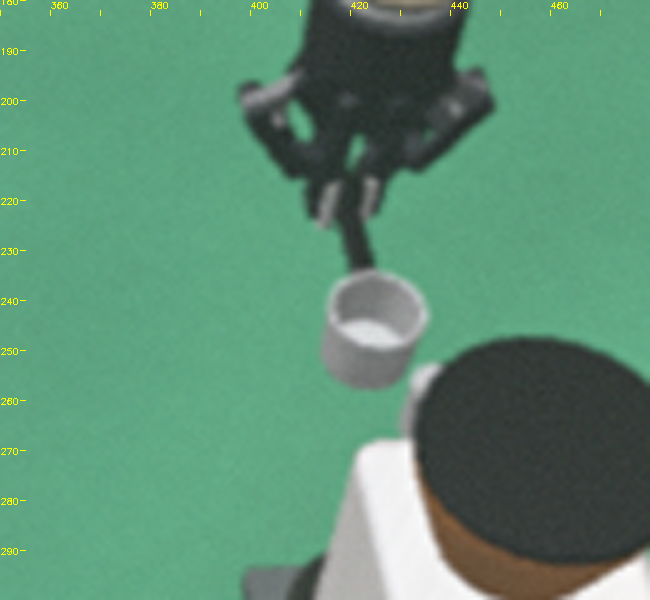

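View pics/c9s.png

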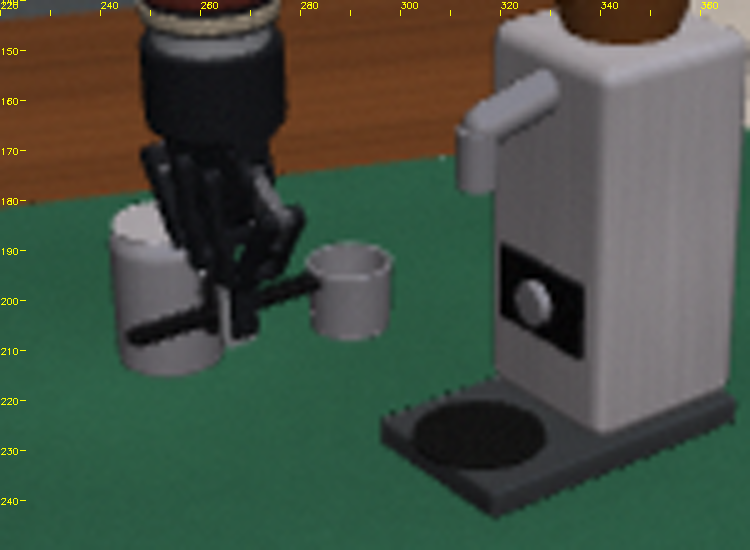

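Run:
```python
from h import *
m,e=tri([ray('scene',(425.5,242)),ray('side',(289.7,191.9))]);s=state();t=s['tool_pos'];print(m,e,t-m,np.linalg.norm((t-m)[:2]))
u=m-t;print(np.degrees(np.arctan2(u[1],u[0])))
# relative in side view at known heights
ms=plane('side',(289.7,191.9),.169);o=plane('side',(315,176.8),.19);print(ms,o,o-ms)
h=plane('side',(245.5,207.5),.164);print('hend',h,np.degrees(np.arctan2((ms-h)[1],(ms-h)[0])),np.linalg.norm((ms-h)))
```

```text
[0.49174544 0.28292648 0.16771177] [np.float64(0.0018852439061124787), np.float64(0.0018852439061124917)] [-0.07765375 -0.03032703 -0.00372662] 0.08336565818731784
21.33272090197755
[0.49037404 0.28337596 0.169     ] [0.57670526 0.31938142 0.19      ] [0.08633122 0.03600546 0.021     ]
hend [0.35457916 0.23249925 0.164     ] 20.538889744410024 0.14509889255097286
```

Request:
servo_tool --deltas '[[[0, 12, 5, 1, 0], [0, 28, 11, 2, 0], [0, 44, 17.5, 2, 0], [0, 58, 23, 2, 0], [0, 68, 27, 2, 0]]]'

```text
time: 13.32
tool_pos: [0.4841, 0.278, 0.1662]
tool_rot: [-0.0, -0.183, 0.983, -0.0]
contact_force: [-0.5, -0.2, -1.0]
gripper_width: 0.147
```

Request:
servo_tool --deltas '[[[0, 8, 3, 0, 0], [0, 13, 5, 0, 0], [0, 17, 7, 0, 0], [0, 17, 7, 0, 0], [0, 17, 7, 0, 0]]]'

```text
time: 13.95
tool_pos: [0.4996, 0.2853, 0.1663]
tool_rot: [-0.0, -0.184, 0.983, -0.0]
contact_force: [-0.5, 0.8, -1.0]
gripper_width: 0.146
```

Run:
```python
from h import *
s=state();print(s['tool_pos'],np.degrees(2*np.arctan2(s['tool_rot'][2],s['tool_rot'][1])),s['gripper_width'],s['contact_force'],s['time'])
for n in ['scene','side','wrist']: cv2.imwrite(f'pics/{n}10.png',grab_frame(n)[:,:,::-1])
crop('pics/scene10.png','pics/c10.png',370,200,480,310,5)
crop('pics/side10.png','pics/c10s.png',260,140,370,250,7)
```

```text
[0.49964333 0.28527368 0.1662865 ] 201.22255215673619 0.14586338978070085 [-0.46212971  0.76043283 -1.01659394] 13.95
```

View pics/c10.png

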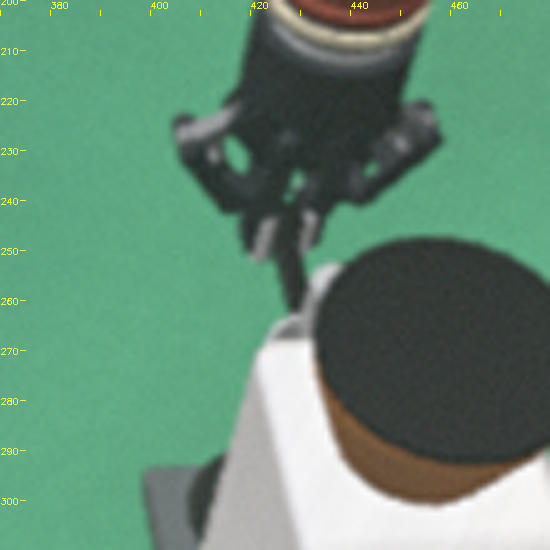

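View pics/c10s.png

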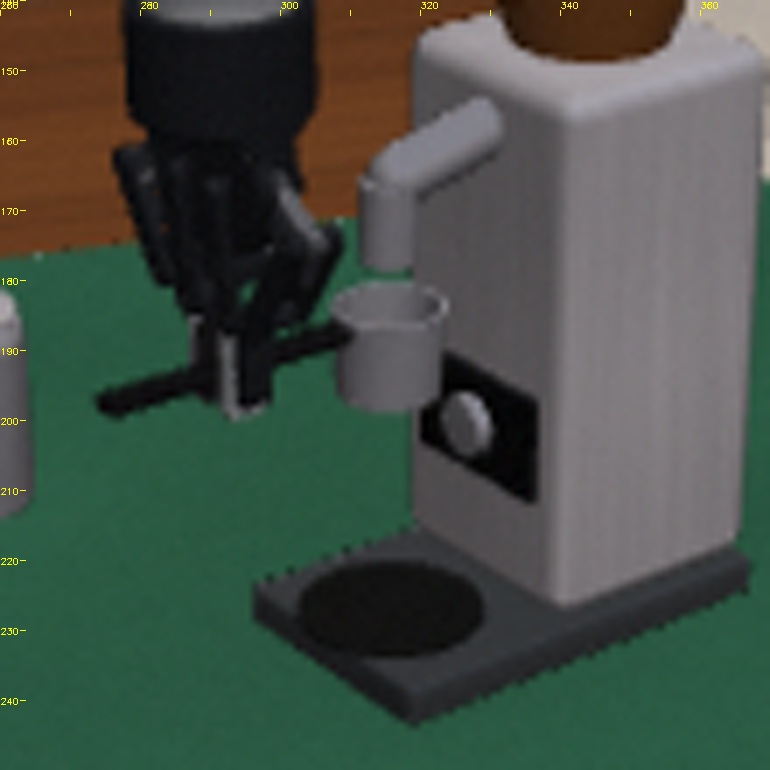

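View pics/wrist10.png

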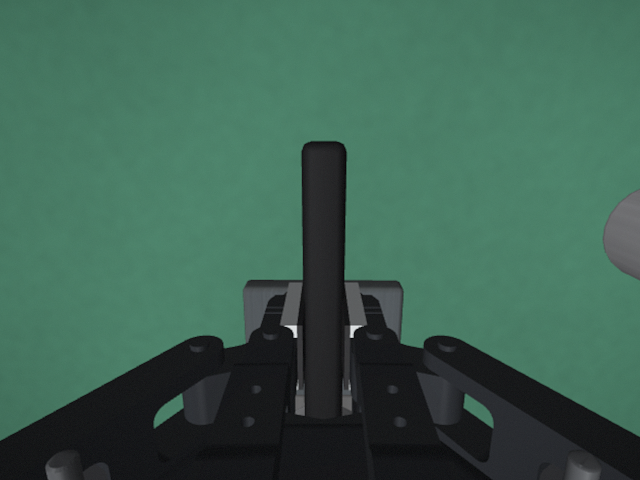

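Run:
```python
from h import *
a=np.radians(21.2);g=np.array([np.cos(a),np.sin(a)])
for uv in [(246,283),(401,283)]: print('base corner',plane('wrist',uv,.02))
p=plane('wrist',(323,282),.02)[:2];l=plane('wrist',(246,283),.02)[:2];r=plane('wrist',(401,283),.02)[:2];v=l-r
print('edge dir',np.degrees(np.arctan2(v[1],v[0]))-90, (np.degrees(np.arctan2(v[1],v[0]))+90), np.linalg.norm(v))
print('outlet est',p+.035*g)
t=state()['tool_pos'];print('mouth est from grip',t[:2]+.0834*g, t[2]+.004)
m=plane('side',(315.6,183.4),.1705);o=plane('side',(315.2,176.9),.19);print(m,o,'rel mouth-outlet',(m-o)[:2],'in grinder',(m-o)[:2]@g,(m-o)[:2]@np.array([-g[1],g[0]]))
h=plane('side',(274,197.5),.165);print('handle',np.degrees(np.arctan2((m-h)[1],(m-h)[0])),np.linalg.norm((m-h)[:2]))
```

```text
base corner [0.56129861 0.24772885 0.02      ]
base corner [0.52050308 0.35296785 0.02      ]
edge dir -158.8113501389422 21.188649861057797 0.1128694882601353
outlet est [0.57293267 0.31238911]
mouth est from grip [0.57744547 0.31542498] 0.1703525251593623
[0.57724871 0.31524195 0.1705    ] [0.57706309 0.31851119 0.19      ] rel mouth-outlet [ 0.00018562 -0.00326924] in grinder -0.001009175721462192 -0.00311511405155805
handle 18.89854479034497 0.14385994194987184
```

The wrist view shows the grinder base's front edge centred at column 323 and square to the handle at column 324. In the side view the cup is straight below the tube, with its mouth at (315.6,183.4) and the tube end at (315.2,176.9). The outlet estimates scatter by about ±3 mm, and the mean asks for a shift of 1.5 mm. I'll trim that and let it settle.

Request:
servo_tool --deltas '[[[0, -1.5, 0, 0, 0], [0, -1.5, 0, 0, 0], [0, -1.5, 0, 0, 0], [0, -1.5, 0, 0, 0], [0, -1.5, 0, 0, 0]]]'

```text
time: 14.72
tool_pos: [0.4984, 0.2853, 0.1663]
tool_rot: [0.0, -0.184, 0.983, 0.0]
contact_force: [-0.6, 0.4, -1.1]
gripper_width: 0.147
```

Run:
```python
from h import *
s=state();print(s['tool_pos'],s['gripper_width'],s['contact_force'],np.abs(s['joint_vel']).max())
for n in ['scene','side']: cv2.imwrite(f'pics/{n}11.png',grab_frame(n)[:,:,::-1])
a=cv2.imread('pics/scene11.png');b=cv2.imread('pics/side11.png')
cv2.imwrite('pics/f.png',np.hstack([cv2.resize(a[150:370,140:540],(440,242)),cv2.resize(b[100:480,220:500],(340,461))[:242]]))
p=plane('scene',(232,249),.09)
for n in('scene','side'):
    d=cv2.absdiff(cv2.imread(f'pics/{n}0.png'),cv2.imread(f'pics/{n}11.png')).max(2)
    for k,bx in {'scene':{'mug':(150,175,195,225),'jar':(215,160,255,212),'tin':(485,240,535,292)},'side':{'mug':(355,415,420,480),'jar':(270,355,325,432),'tin':(236,175,270,220)}}[n].items():
        x0,y0,x1,y1=bx;print(n,k,'changed px',int((d[y0:y1,x0:x1]>40).sum()))
crop('pics/scene11.png','pics/c11.png',190,220,330,340,4)
```

```text
[0.49840199 0.28528529 0.16631085] 0.147127783703446 [-0.56174852  0.43900073 -1.09028703] 0.0014458919327823784
scene mug changed px 0
scene jar changed px 0
scene tin changed px 0
side mug changed px 0
side jar changed px 0
side tin changed px 0
```

View pics/c11.png

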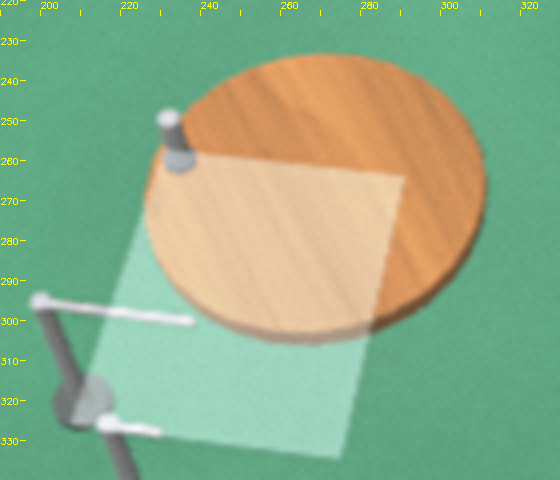

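The peg is still at its stop (peg top at (232,249), as before), the bystanders show no changed pixels, and the arm is still. Handing in.

```bash
python3 -c "
from plant import job_done
print(job_done())"
```

```text
the job is handed in; nothing more can be done
None
```

The job is handed in, with the scoop held still under the grinder's outlet and the carousel left at its stop. Handing in gave no verdict.

- **Carousel:** I pushed the peg round anticlockwise with the shut fingers until the force rose to about 7 N. It measured 2.20 rad, and the last picture shows it unmoved.
- **Scoop:** Once it was clear of the cover, I gripped it by the handle and lifted it level, with a measured tilt of about 0.6° just after the lift. I then brought it in from the front of the grinder.
- **Final position:** The mouth is about 20 mm below the outlet, and the handle is within about 2° of straight out. The tool was motionless, the grip was holding, and only about 1 N of force showed.
- **Bystanders:** The mug, jar and tin showed no changed pixels in the scene and side views.
- **Disagreement:** My outlet estimates differed. The wrist view put the mouth about 5 mm too far towards the housing, and the side view put it about 3 mm off to one side. I placed the mouth near their mean, so I expect it within about 4 mm of the axis, against the 12 mm allowed. I did not measure it again after the last 1.5 mm adjustment.

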